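# Clear two spent culture plates from the reading stand into the discard bin

## Robot

A 6-joint arm with a two-finger parallel gripper is mounted at the origin on a cart in front of the work surface, level with it; the furniture and walls round the work are solid. World frame = base frame: x ahead of the robot, y to its left, z up, the work surface at z = 0. Lengths are in m, angles in rad, forces in N, time in s.
With the tool pointing down it reaches from about 0.35 to 0.725 m from the base axis. Payload 4.3 kg.
Tool frame: the origin (TCP) lies between the finger pads; the fingertips stand 25 mm ahead of it and the grasp point (between the pads) lies 6 mm ahead of it; z points along the fingers, y is the line along which they close (so a half turn about z gives the same grasp; the last joint's range is limited). The gripper opens to 85 mm and grips with 20 to 120 N. Pads are 22 mm wide; open, the fingers measure 114 mm over their backs; the gripper's body (76 mm by 85 mm) begins 54 mm behind the grasp point. The pads swing forward as they close: fully open they stand 13 mm farther back than shut.
Start: joints at [1.014, 0.377, 0.081, 1.274, 0, 1.46], TCP at [0.248, 0.519, 0.232] pointing down, gripper open.
Joint ranges: [-2.72, 2.72], [-0.84, 1.66], [-1.02, 1.22], [-1.77, 2.12], [-1.37, 1.28], [-3.14, 3.14]. Speed limits (rad/s): [2.57, 2.57, 3.14, 3.14, 3.14, 3.14].

## Interface

Orientations are given as a unit quaternion [w, x, y, z].
In Python, from cell import r gives the robot as it stands. The module is installed in compiled form; this text tells all that it offers.
- The arm moves only by the tool carry_out, never from a script. Its arguments are lists of equal length, an entry for each row: "delta_rot": the turn, a rotation vector about the tool's x, y, z normalised to -1 to 1, where 1 is 45 degrees, a list of three; "dp": the shift along the tool's x, y, z normalised to -1 to 1, where 1 is 80 mm, a list of three; "gripper": the closure, from -1 (fully open) to 1 (shut), so that 0 is half open. In form: {"delta_rot": [[wx, wy, wz], ...], "dp": [[dx, dy, dz], ...], "gripper": [gripper, ...]}. A call has 1 to 8 rows; each row is the pose to reach, as a shift and turn from the pose commanded when the call began, along the tool's axes at that moment; what a row does not reach only later rows make up. A row lasts 1/12 s, in which the tool goes at most 41.7 mm and 7.16 degrees, less where a joint would pass 70% of its speed; a pose out of reach is approached as far as the arm can. A call with a number of a shift or a turn outside -1 to 1 is refused whole. A call with a gripper value outside its range is refused whole. The fingers move at their own pace and stop on an object; "squeeze" is the grip in N (left out, the last holds). Time passes only in rows, so rows that repeat a pose let the fingers close. It gives the time, the measured TCP pose, the force, the opening and the grip force at its end, in the units of the state.
- r.read_state(): the state, without advancing time (a new reading comes with each control period).
- r.camera(name): name is "scene" or "top" or "wrist"; returns a dict with "img" (400x640x3 uint8, red, green, blue), "z_map" (400x640 float32, m along the optical axis (not along the pixel's ray), 0 where there is no reading), "K" (3x3 intrinsics, pixels), "pose" (4x4, takes a point from camera to world coordinates). Camera axes: x right, y up, looking along -z (the intrinsics and any distortion apply to the point x, -y, -z); pixel columns grow to the right and rows downward; lengths in m; the calibration is good to about 2 mm. A picture is of the moment at which its call begins.
- r.finish_job(): hands the job in; it is judged then, once.
The state is a dict: "clock": time; "qpos": joint angles; "joint_velocities": joint speeds; "joint_torque": joint torques, N m; "tcp_pos": TCP position; "eef_rot": TCP orientation; "ft_force": force on the tool from outside, world axes, zero at the start; "moment": the same for the moment, N m; "width": finger opening in m; "grip_force": force on a finger pad.
Only numpy, scipy, OpenCV 4.12 (cv2) and the standard library are available. Lean on these libraries where they do the work, as an engineer would, in place of code of your own. Each camera call takes 0.05 s, during which the arm holds its last target. There are 200 camera calls.

## Task

Clear up after a plate count. Move the orange discard bin, standing flat on the worktop, snugly and squarely up against the open end of the plate-reading stand, with its grip tab facing away from the stand; then push both spent Petri dishes along the stand and over that open end, without lifting them, so that both lie down inside the bin, neither left leaning on its edge. Leave the bin in place against the stand, and do not disturb the tally counter or the brown stain bottle.

Things in the scene. Friction and masses are not known exactly. Their poses are not given: they have to be found in the camera images.
- stand_edge (a point): Middle of the open (-y, robot's right) end of the plate-reading stand, level with its top. Stand: fixed grey box, flat blue top, 60 mm high, 170 long (y), 220 wide (x); the open end has no lip, the other sides have white lips 6 mm wide, 6 high. x: along the open end, roughly away from the robot; y: from open to closed end; z up. Its yaw varies a little.
- bin_lip (a point): Middle of the top edge of the orange bin's near (+y) wall, outer face: the wall that goes against the stand. Loose open bin, 0.25 to 0.5 kg, outside 210 (x) by 140 (y) by 57 mm high (3 mm lower than the stand), walls 4 mm. Axes of the bin: y from tab to near wall, z up. Starts right of the stand, 45 to 140 mm from its open end, a little turned.
- bin_tab (a point): Centre of the free part of the bin's black upright grip tab, 72 mm above the bin's underside. It stands on the middle of the far (-y) wall, flush outside: 70 mm wide (x), 14 thick (y), top 87 mm above the underside, 30 above the rim. Pinch it from above across its 14 mm. It lies 133 mm behind bin_lip along y, 15 mm above it. Axes of the bin.
- bin_in (a point): Centre of the bin's inner floor, 4 mm above its underside; inside the bin is 202 mm (x) by 132 mm (y), 53 mm deep. Same axes as the bin.
- dish_a_mid (a point): Centre, half-way up, of a spent whitish Petri dish with its lid on, a flat disc of 90 mm diameter and 15 mm height, 22 g, lying on the stand's blue top on the half nearer the robot; too wide to grip from above. After its fall it may lean on the bin's near wall; a light tap on its high side lays it down. z is its axis.
- dish_b_mid (a point): Centre, half-way up, of the second dish, alike, lying on the half of the stand farther from the robot. z is its axis.
- counter_mid (a point): Middle of a round chrome tally counter, 53x59x27 mm, lying on the worktop left of the stand, near the front: leave it alone. Behind it stands a fixed black PC tower, 390 mm high, 185 mm wide, its front at about x = 0.48 m, its right side at about y = 0.24 m: keep the arm clear of it when swinging across.
- iodine_mid (a point): Middle of an upright brown stain bottle with a white dropper cap, 44 mm diameter, 108 mm high, on the worktop near the front, to the right of the bin: leave it alone. Behind it stands a fixed microscope, 580 mm high, whose left side is at about y = -0.43 m; a fixed monitor, 340 mm high, stands behind the stand from about x = 0.73 m on (its foot from 0.675 m).

How it is judged:
By the outcome, as a careful person would: the job done as asked, in the order asked, and still so for the second after the job is handed in, with the robot touching nothing.
It also fails if it takes over 59 s, if anything falls off the work surface, if the arm or the gripper's body presses on something with over 40 N, if the wrist force passes 120 N, or if a joint passes its speed limit or range.

## Working session

There is one attempt and no reset: what is moved stays moved. The work goes in short steps, Python scripts to look and compute and a tool call to move; the robot and the scene stay as the last step left them, time stands still between calls to the robot, and variables do not carry over. Pictures are saved under pics/ and viewed, at most 10 in all, crops included, and the job is handed in when it is done.

Besides the shell and the picture viewer there is one more tool, called as name(argument=value, ...) on one line, values as JSON. carry_out: Moves the arm, as the interface text tells. Its arguments: {"type":"object","properties":{"delta_rot":{"type":"array","items":{"type":"array","items":{"type":"number","minimum":-1,"maximum":1}}},"dp":{"type":"array","items":{"type":"array","items":{"type":"number","minimum":-1,"maximum":1}}},"gripper":{"type":"array","items":{"type":"number"}},"squeeze":{"type":"number"}},"required":["delta_rot","dp","gripper"]}

```bash
mkdir -p pics; python3 - <<'E'
from cell import r
import cv2,numpy as np
s=r.read_state();print(s)
for n in ["scene","top"]:
    c=r.camera(n);np.savez(f"{n}0.npz",**c)
    cv2.imwrite(f"pics/{n}0.png",c["img"][:,:,::-1]);print(n,c["K"],c["pose"],c.keys())
a=cv2.imread("pics/scene0.png");b=cv2.imread("pics/top0.png")
cv2.imwrite("pics/both0.png",cv2.resize(np.vstack([a,b]),(480,600)))
E
```

```text
{'clock': 0.0, 'qpos': array([ 1.01373260e+00,  3.78054483e-01,  7.96109042e-02,  1.27439773e+00,
       -2.21162515e-05,  1.46050415e+00]), 'joint_velocities': array([0.00113889, 0.00034739, 0.00030112, 0.00204511, 0.00050027,
       0.00026629]), 'joint_torque': array([ 1.91024184e-03, -4.63605630e+01,  2.69874179e+01,  2.08355323e-02,
        4.63415120e-05, -1.94748196e-05]), 'tcp_pos': array([0.2480773 , 0.51799874, 0.23145997]), 'eef_rot': array([-3.24437900e-04,  2.21532410e-01,  9.75152473e-01, -9.69714977e-04]), 'ft_force': array([-0.80163877, -0.03961441,  0.54785632]), 'moment': array([0.01641326, 0.00026261, 0.02921216]), 'grip_force': 0.0, 'width': 0.08536337317159363}
scene [[459.59133097   0.         321.79537756]
 [  0.         459.59133097 192.29389814]
 [  0.           0.           1.        ]] [[ 0.87307952  0.36115164 -0.32756931  0.126777  ]
 [-0.48744052  0.66245667 -0.5688171  -0.72270992]
 [ 0.01157125  0.65629312  0.75441729  0.97475264]
 [ 0.          0.          0.          1.        ]] dict_keys(['img', 'z_map', 'K', 'pose'])
top [[407.11909523   0.         315.07150554]
 [  0.         407.11909523 195.97034494]
 [  0.           0.           1.        ]] [[-0.02372025  0.9952087  -0.09485248  0.39859226]
 [-0.99971229 -0.02395126 -0.00129753 -0.04010928]
 [-0.00356315  0.09479441  0.99549049  1.03910063]
 [ 0.          0.          0.          1.        ]] dict_keys(['img', 'z_map', 'K', 'pose'])
```

View pics/top0.png

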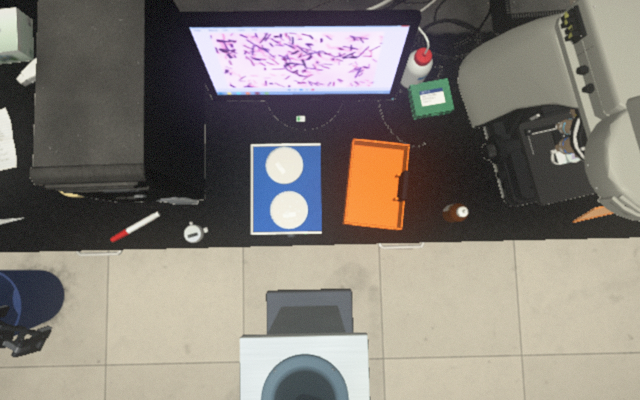

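View pics/scene0.png

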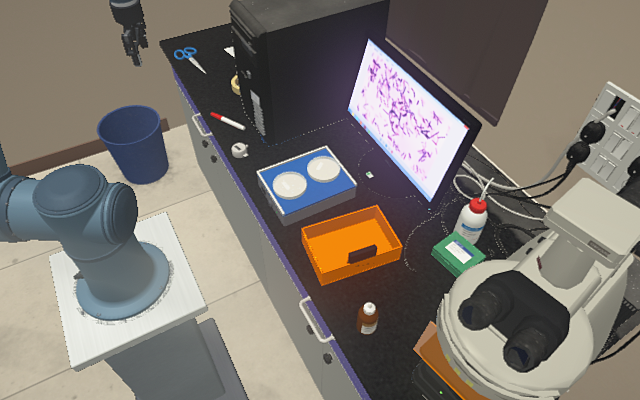

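Top view: stand spans px (251–322, 143–234), dishes at about (285,165) and (289,210), bin (345–409, 138–230) with its tab at (403,185), bottle (457,212) and counter (195,232). The scene view agrees: the tab faces away from the stand.

```bash
cat > h.py <<'E'
import numpy as np,cv2
from cell import r
from scipy.spatial.transform import Rotation as R
def cloud(c):
    z=c["z_map"];v,u=np.mgrid[:z.shape[0],:z.shape[1]];K=c["K"]
    p=np.stack([(u-K[0,2])/K[0,0]*z,-(v-K[1,2])/K[1,1]*z,-z],-1)
    return p@c["pose"][:3,:3].T+c["pose"][:3,3]
def ray(c,uv,h):
    uv=np.atleast_2d(uv).astype(float);K=c["K"];P=c["pose"]
    d=np.c_[(uv[:,0]-K[0,2])/K[0,0],-(uv[:,1]-K[1,2])/K[1,1],-np.ones(len(uv))]@P[:3,:3].T
    return P[:3,3]+d*((h-P[2,3])/d[:,2])[:,None]
def masks(c):
    h=cv2.cvtColor(c["img"],cv2.COLOR_RGB2HSV)
    return dict(blue=cv2.inRange(h,(100,130,60),(118,255,255)),orange=cv2.inRange(h,(5,170,90),(20,255,255)),
                white=cv2.inRange(h,(0,0,150),(180,70,255)),H=h)
def rect(p):
    (cx,cy),(a,b),t=cv2.minAreaRect((p[:,:2]*1000).astype(np.float32))
    if abs((t+45)%90-45-t)>45.1 or round((t-((t+45)%90-45))/90)%2: a,b=b,a
    return np.round([cx,cy,a,b,(t+45)%90-45],1)   # mm: centre, size x,y ; yaw deg
def tool(q): w,x,y,z=q; return R.from_quat([x,y,z,w]).as_matrix()
def st():
    s=r.read_state();M=tool(s["eef_rot"]);print("t%.2f"%s["clock"],"tcp",np.round(s["tcp_pos"]*1000,1),"tx",np.round(M[:,0],3),"ty",np.round(M[:,1],3),"tz",np.round(M[:,2],3),"F",np.round(s["ft_force"],1),"w%.3f"%s["width"],"q",np.round(s["qpos"],2));return s,M
E
cat > m.py <<'E'
from h import *
import sys
def meas(n,c):
    W=cloud(c);m=masks(c)
    near=(W[...,0]>.25)&(W[...,0]<.7)&(abs(W[...,1])<.35)
    b=(m["blue"]>0)&near;print(n,"blue z",np.median(W[b][:,2]).round(4))
    vu=np.argwhere(b)[:,::-1];print(" blue rect",rect(ray(c,vu,.06)))
    o=(m["orange"]>0)&near&(W[...,2]>.045)
    vu=np.argwhere(o)[:,::-1];print(" rim rect",rect(ray(c,vu,.057)),"z max",np.percentile(W[o][:,2],95).round(4))
    w=((m["white"]>0)&near&(W[...,2]>.068)&(W[...,2]<.082)).astype(np.uint8)
    k,l,s,ce=cv2.connectedComponentsWithStats(w)
    for i in range(1,k):
        if s[i,4]>200:
            vu=np.argwhere(l==i)[:,::-1];p=ray(c,vu,.075)
            print(" dish",(p.mean(0)*1000).round(1),"r",round(cv2.minEnclosingCircle((p[:,:2]*1000).astype(np.float32))[1],1))
    t=(m["H"][...,2]<70)&near&(W[...,2]>.065)&(W[...,2]<.1)&(W[...,1]<-.1)&(W[...,1]>-.32)
    if t.sum()>10:
        tt=t&(W[...,2]>.08);p=W[tt] if tt.sum()>5 else W[t];print(" tab",t.sum(),(p.mean(0)*1000).round(1),rect(p))
    br=(W[...,2]>.03)&(W[...,2]<.13)&(W[...,0]>.25)&(W[...,0]<.45)&(W[...,1]<-.25)&(W[...,1]>-.42)
    if br.sum()>5:print(" bottle",(W[br].mean(0)*1000).round(1))
if __name__=="__main__":
    for n in ["top","scene"]:meas(n,np.load(n+"0.npz"))
E
python3 m.py
```

```text
top blue z 0.06
 blue rect [512.9  27.9 204.  161.4  -0.6]
 rim rect [ 520.6 -190.1  212.   140.6   -7.7] z max 0.0606
 dish [568.4  33.1  75. ] r 45.3
 dish [460.6  24.1  75. ] r 45.0
 tab 39 [ 527.9 -259.    85.7] [ 524.1 -254.6   45.4   13.5   -7.9]
 bottle [ 438.2 -374.8   71.6]
scene blue z 0.0592
 blue rect [511.9  92.4 205.1 295.   -1.1]
 rim rect [ 514.6 -194.   212.7  147.    -7.7] z max 0.0587
 dish [562.8  29.8  75. ] r 48.2
 dish [455.6  20.4  75. ] r 47.6
 tab 44 [ 513.  -252.2   85.5] [ 507.1 -252.6   67.8   13.3  -10.9]
 bottle [ 433.6 -380.6   66. ]
```

carry_out(delta_rot=[[0, 0, -0.2], [0, 0, -0.4], [0, 0, -0.4], [0, 0, -0.4]], dp=[[0, 0, 0], [0, 0, 0], [0, 0, 0], [0, 0, 0]], gripper=[-1, -1, -1, -1])

```text
clock: 0.43
tcp_pos: [0.2483, 0.5182, 0.2319]
eef_rot: [-0.0, 0.066, 0.998, -0.0]
ft_force: [-0.1, -0.0, 1.3]
width: 0.0851
grip_force: 0.0
```

carry_out(delta_rot=[[0, 0, 0], [0, 0, 0], [0, 0, 0]], dp=[[-0.22, -0.45, 0], [-0.45, -0.91, 0], [-0.45, -0.91, 0]], gripper=[-1, -1, -1])

```text
clock: 0.68
tcp_pos: [0.2746, 0.4354, 0.2311]
eef_rot: [-0.001, 0.069, 0.998, -0.003]
ft_force: [-0.2, -0.5, -0.8]
width: 0.0856
grip_force: 0.0
```

carry_out(delta_rot=[[0, 0, 0], [0, 0, 0], [0, 0, 0]], dp=[[-0.22, -0.45, 0], [-0.45, -0.91, 0], [-0.45, -0.91, 0]], gripper=[-1, -1, -1])

```text
clock: 0.93
tcp_pos: [0.3012, 0.3592, 0.2319]
eef_rot: [-0.0, 0.07, 0.998, -0.002]
ft_force: [-0.5, 0.5, -0.2]
width: 0.0852
grip_force: 0.0
```

```bash
python3 - <<'E'
from h import *
st()
c=np.load("top0.npz");m=masks(c);W=cloud(c)
near=(W[...,0]>.25)&(W[...,0]<.7)&(abs(W[...,1])<.35)
def fit(b,h,side,name):
    P=[]
    rows=np.where(b.any(1))[0]
    for v in rows[6:-6]:
        us=np.where(b[v])[0];P.append([us.max()+.5 if side>0 else us.min()-.5,v])
    p=ray(c,P,h)*1000;k=np.polyfit(p[:,0],p[:,1],1)
    e=abs(np.polyval(k,p[:,0])-p[:,1]);g=e<2.5;k=np.polyfit(p[g,0],p[g,1],1)
    print(name,"yaw",np.degrees(np.arctan(k[0])).round(2),"y@512",np.polyval(k,512).round(1))
b=(m["blue"]>0)&near
fit(b,.06,1,"open end");fit(b,.06,-1,"closed")
o=(m["orange"]>0)&near&(W[...,2]>.045)
fit(o,.057,-1,"bin near");fit(o,.057,1,"bin far")
E
```

```text
t0.93 tcp [301.2 359.2 231.9] tx [-0.99  0.14 -0.  ] ty [ 0.14   0.99  -0.005] tz [-0.001 -0.005 -1.   ] F [-0.5  0.5 -0.2] w0.085 q [ 0.74  0.17 -0.2   1.2  -0.    0.88]
open end yaw -1.08 y@512 -52.2
closed yaw -0.54 y@512 109.8
bin near yaw -7.63 y@512 -118.2Traceback (most recent call last):
  File "<stdin>", line 16, in <module>
  File "<stdin>", line 11, in fit
    raise TypeError("expected non-empty vector for x")
TypeError: expected non-empty vector for x
```

carry_out(delta_rot=[[0, 0, 0], [0, 0, 0]], dp=[[-0.23, -0.45, 0], [-0.46, -0.9, 0]], gripper=[-1, -1])

```text
clock: 1.1
tcp_pos: [0.3274, 0.2884, 0.2323]
eef_rot: [0.0, 0.066, 0.998, 0.0]
ft_force: [1.3, 0.1, 0.5]
width: 0.0852
grip_force: 0.0
```

carry_out(delta_rot=[[0, 0, 0], [0, 0, 0]], dp=[[-0.23, -0.45, 0], [-0.46, -0.9, 0]], gripper=[-1, -1])

```text
clock: 1.27
tcp_pos: [0.3545, 0.2111, 0.2324]
eef_rot: [0.0, 0.067, 0.998, 0.0]
ft_force: [0.9, 0.6, -0.1]
width: 0.0854
grip_force: 0.0
```

carry_out(delta_rot=[[0, 0, 0], [0, 0, 0]], dp=[[-0.23, -0.45, 0], [-0.46, -0.9, 0]], gripper=[-1, -1])

```text
clock: 1.43
tcp_pos: [0.3816, 0.1346, 0.2325]
eef_rot: [0.0, 0.067, 0.998, 0.0]
ft_force: [1.9, 0.5, -0.2]
width: 0.0857
grip_force: 0.0
```

carry_out(delta_rot=[[0, 0, 0], [0, 0, 0]], dp=[[-0.23, -0.45, 0], [-0.46, -0.9, 0]], gripper=[-1, -1])

```text
clock: 1.6
tcp_pos: [0.4087, 0.0582, 0.2326]
eef_rot: [0.0, 0.067, 0.998, 0.0]
ft_force: [0.2, 0.7, -0.4]
width: 0.0854
grip_force: 0.0
```

carry_out(delta_rot=[[0, 0, 0], [0, 0, 0]], dp=[[-0.23, -0.45, 0], [-0.46, -0.9, 0]], gripper=[-1, -1])

```text
clock: 1.77
tcp_pos: [0.4357, -0.0181, 0.2325]
eef_rot: [0.0, 0.067, 0.998, 0.0]
ft_force: [1.1, 0.4, -0.1]
width: 0.0852
grip_force: 0.0
```

carry_out(delta_rot=[[0, 0, 0], [0, 0, 0]], dp=[[-0.23, -0.45, 0], [-0.46, -0.9, 0]], gripper=[-1, -1])

```text
clock: 1.93
tcp_pos: [0.4627, -0.0945, 0.2324]
eef_rot: [0.0, 0.067, 0.998, 0.0]
ft_force: [1.0, 0.4, 1.0]
width: 0.085
grip_force: 0.0
```

carry_out(delta_rot=[[0, 0, 0], [0, 0, 0]], dp=[[-0.23, -0.45, 0], [-0.46, -0.9, 0]], gripper=[-1, -1])

```text
clock: 2.1
tcp_pos: [0.4898, -0.1707, 0.2323]
eef_rot: [0.0, 0.067, 0.998, 0.0]
ft_force: [0.6, 0.1, -0.4]
width: 0.0852
grip_force: 0.0
```

carry_out(delta_rot=[[0, 0, 0], [0, 0, 0], [0, 0, 0], [0, 0, 0]], dp=[[-0.23, -0.45, 0], [-0.46, -0.9, 0], [-0.46, -0.9, 0], [-0.46, -0.9, 0]], gripper=[-1, -1, -1, -1])

```text
clock: 2.43
tcp_pos: [0.5166, -0.2468, 0.2313]
eef_rot: [-0.0, 0.069, 0.998, 0.0]
ft_force: [0.2, 0.4, 0.4]
width: 0.0855
grip_force: 0.0
```

```bash
python3 - <<'E'
from h import *
st()
c=r.camera("wrist");np.savez("wrist1.npz",**c);cv2.imwrite("pics/w1.png",c["img"][:,:,::-1])
W=cloud(c);m=masks(c)
o=(m["orange"]>0)&(W[...,2]>.05)&(W[...,2]<.064)
vu=np.argwhere(o)[:,::-1];print("rim",rect(ray(c,vu,.057)))
t=(m["H"][...,2]<90)&(W[...,2]>.078)&(W[...,2]<.095)
print("tab",t.sum(),rect(ray(c,np.argwhere(t)[:,::-1],.087)) if t.sum()>10 else "")
E
```

```text
t2.43 tcp [ 516.6 -246.8  231.3] tx [-0.991  0.137  0.001] ty [0.137 0.991 0.001] tz [-0.001  0.001 -1.   ] F [0.2 0.4 0.4] w0.085 q [-0.56  0.37  0.07  1.27  0.   -0.42]
rim [ 511.1 -256.   210.7  274.4   -7.7]
tab 7385 [ 600.5 -233.8  234.7  702.   -13.3]
```

View pics/w1.png

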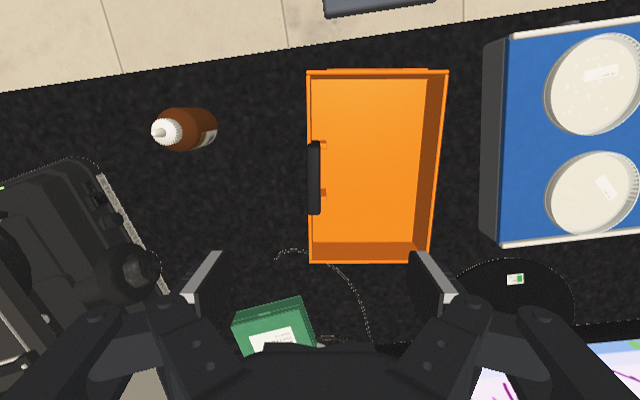

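Wrist view: tab at px (314,178), bin (306–450, 70–263), stand's open end near col 500, bottle (180,130), all clear of the fingers.

```bash
python3 - <<'E'
from h import *
c=np.load("wrist1.npz");W=cloud(c);m=masks(c)
box=np.zeros(W.shape[:2],bool);box[60:275,295:460]=1
o=box&(m["orange"]>0)&(W[...,2]>.051)&(W[...,2]<.063)
print("rim",o.sum(),rect(ray(c,np.argwhere(o)[:,::-1],.057)),rect(W[o]))
t=box&(m["H"][...,2]<90)&(W[...,2]>.076)&(W[...,2]<.095)
print("tab",t.sum(),rect(ray(c,np.argwhere(t)[:,::-1],.087)),rect(W[t]),np.median(W[t],0))
b=(m["blue"]>0)&(W[...,2]>.05)&(W[...,2]<.065);P=[]
for v in range(50,230,3):
    us=np.where(b[v])[0]
    if len(us):P.append([us.min()-.5,v])
p=ray(c,P,.06)*1000;k=np.polyfit(p[:,0],p[:,1],1);g=abs(np.polyval(k,p[:,0])-p[:,1])<2;k=np.polyfit(p[g,0],p[g,1],1)
print("stand open yaw",np.degrees(np.arctan(k[0])),"y@512",np.polyval(k,512),g.sum(),p[:,0].min(),p[:,0].max())
vs,us=np.where(b[:,500:560]);us+=500
q=ray(c,np.c_[us,vs],.06)*1000;print("blue x range",np.percentile(q[:,0],[0.2,99.8]))
E
```

```text
rim 2838 [ 520.1 -189.2  210.7  139.6   -7.7] [ 520.5 -189.2  212.2  140.    -7.8]
tab 948 [ 510.6 -251.6   69.1   13.6   -6.7] [ 511.3 -251.7   68.1   13.7   -6.7] [ 0.50934055 -0.25137055  0.08717017]
stand open yaw -0.6255245586478682 y@512 -55.510565272491924 60 416.0537855964352 597.7590361288869
blue x range [408.98988375 615.79031542]
```

carry_out(delta_rot=[[0, 0, 0], [0, 0, 0], [0, 0, 0]], dp=[[0.055, -0.07, 0.4], [0.055, -0.07, 0.8], [0.055, -0.07, 1]], gripper=[-1, -1, -1])

```text
clock: 2.73
tcp_pos: [0.5093, -0.2475, 0.1495]
eef_rot: [-0.002, 0.066, 0.998, 0.001]
ft_force: [-0.6, 1.5, -0.4]
width: 0.0853
grip_force: 0.0
```

carry_out(delta_rot=[[0, 0, 0], [0, 0, 0], [0, 0, 0], [0, 0, 0], [0, 0, 0]], dp=[[0, 0, 0.3], [0, 0, 0.6], [0, 0, 0.8], [0, 0, 0.84], [0, 0, 0.84]], gripper=[-1, -1, -1, -1, -1])

```text
clock: 3.15
tcp_pos: [0.5099, -0.2479, 0.0844]
eef_rot: [-0.001, 0.066, 0.998, 0.001]
ft_force: [-0.8, 0.7, 0.4]
width: 0.0854
grip_force: 0.0
```

carry_out(delta_rot=[[0, 0, 0], [0, 0, 0], [0, 0, 0], [0, 0, 0], [0, 0, 0], [0, 0, 0], [0, 0, 0], [0, 0, 0]], dp=[[0, 0, 0], [0, 0, 0], [0, 0, 0], [0, 0, 0], [0, 0, 0], [0, 0, 0], [0, 0, 0], [0, 0, 0]], gripper=[0.4, 0.8, 1, 1, 1, 1, 1, 1], squeeze=50)

```text
clock: 3.82
tcp_pos: [0.5114, -0.2505, 0.0859]
eef_rot: [0.0, 0.066, 0.998, -0.0]
ft_force: [-1.5, -0.1, 5.9]
width: 0.0112
grip_force: 48.9
```

```bash
python3 - <<'E'
from h import *
import m
st();m.meas("top",r.camera("top"))
E
```

```text
t3.82 tcp [ 511.4 -250.5   85.9] tx [-0.991  0.132 -0.001] ty [ 0.132  0.991 -0.001] tz [ 0.001 -0.001 -1.   ] F [-1.5 -0.1  5.9] w0.011 q [-0.57  0.45 -0.2   0.92 -0.   -0.43]
top blue z 0.0599
 blue rect [512.9  27.9 204.  161.4  -0.6]
 rim rect [ 520.5 -189.4  211.7  140.3   -7.7] z max 0.1844
 dish [568.5  33.2  75. ] r 46.3
 dish [460.6  24.1  75. ] r 45.0
 tab 12 [ 487.7 -246.4   78.2] [ 488.3 -248.    19.3   14.3    1.1]
```

carry_out(delta_rot=[[0, 0, -0.03], [0, 0, -0.06], [0, 0, -0.09], [0, 0, -0.12], [0, 0, -0.155], [0, 0, -0.155], [0, 0, -0.155], [0, 0, -0.155]], dp=[[0.02, 0.1, 0], [0.04, 0.22, 0], [0.06, 0.36, 0], [0.08, 0.5, 0], [0.09, 0.62, 0], [0.1, 0.68, 0], [0.1, 0.68, 0], [0.1, 0.68, 0]], gripper=[1, 1, 1, 1, 1, 1, 1, 1])

```text
clock: 4.53
tcp_pos: [0.5109, -0.1932, 0.0859]
eef_rot: [0.001, 0.004, 1.0, 0.0]
ft_force: [0.3, -0.8, 7.0]
width: 0.0116
grip_force: 49.7
```

```bash
python3 - <<'E'
from h import *
import m
st();c=r.camera("top");m.meas("top",c)
c=r.camera("wrist");np.savez("wrist2.npz",**c);cv2.imwrite("pics/w2.png",c["img"][:,:,::-1])
E
```

```text
t4.53 tcp [ 510.9 -193.2   85.9] tx [-1.     0.008 -0.001] ty [0.008 1.    0.001] tz [ 0.001  0.001 -1.   ] F [ 0.3 -0.8  7. ] w0.012 q [-0.48  0.41 -0.27  0.89  0.   -0.47]
top blue z 0.0599
 blue rect [512.7  29.4 202.3 161.3  -1.4]
 rim rect [ 512.9 -131.   210.2  139.5   -1.4] z max 0.1913
 dish [568.5  33.3  75. ] r 45.4
 dish [460.7  24.1  75. ] r 45.0
 bottle [ 437.7 -381.8   83. ]
```

View pics/w2.png

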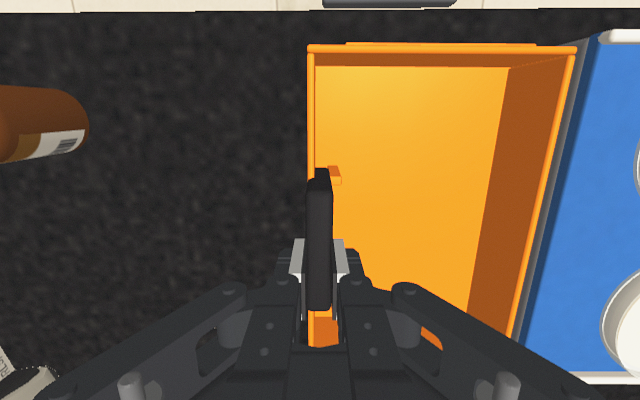

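Wrist view: the bin's near wall (575,50)–(515,340) runs parallel to the stand's open end with a small gap; the tab is held at (318,240).

```bash
cat > gap.py <<'E'
from h import *
def line(c,mask,h,side,rng,nm):
    P=[]
    for v in range(*rng):
        us=np.where(mask[v])[0]
        if len(us):P.append([us.max()+.5 if side>0 else us.min()-.5,v])
    p=ray(c,P,h)*1000;g=np.ones(len(p),bool)
    for _ in range(4):
        k=np.polyfit(p[g,0],p[g,1],1);g=abs(np.polyval(k,p[:,0])-p[:,1])<1.8
    print(nm,"yaw %.2f y@512 %.1f n%d x %.0f-%.0f"%(np.degrees(np.arctan(k[0])),np.polyval(k,512),g.sum(),p[g,0].min(),p[g,0].max()))
def gaps(n,c):
    W=cloud(c);m=masks(c);ne=(W[...,0]>.3)&(W[...,0]<.65)&(abs(W[...,1])<.3)&(W[...,2]<.07)
    o=ne&(m["orange"]>0)&(W[...,2]>.05);b=ne&(m["blue"]>0)&(W[...,2]>.05)
    if n=="top":
        line(c,o,.057,-1,(146,225),"T bin");line(c,b,.06,1,(150,228),"T stand")
    else:
        line(c,o,.057,1,(60,330),"W bin");line(c,b,.06,-1,(60,330),"W stand")
if __name__=="__main__":
    gaps("top",r.camera("top"));gaps("w",np.load("wrist2.npz"))
E
python3 gap.py
```

```text
T bin yaw -1.48 y@512 -62.2 n74 x 424-610
T stand yaw -0.49 y@512 -50.8 n69 x 417-604
W bin yaw -0.84 y@512 -60.8 n270 x 415-584
W stand yaw -0.54 y@512 -57.4 n270 x 416-581
```

carry_out(delta_rot=[[0, 0, -0.008], [0, 0, -0.008], [0, 0, -0.008], [0, 0, -0.008]], dp=[[0, 0.02, 0], [0, 0.035, 0], [0, 0.05, 0], [0, 0.05, 0]], gripper=[1, 1, 1, 1])

```text
clock: 5.02
tcp_pos: [0.511, -0.1907, 0.0859]
eef_rot: [0.001, 0.001, 1.0, -0.001]
ft_force: [-0.3, -4.0, 5.7]
width: 0.011
grip_force: 49.4
```

carry_out(delta_rot=[[0, 0, 0], [0, 0, 0], [0, 0, 0]], dp=[[0, 0.01, 0], [0, 0.02, 0], [0, 0.02, 0]], gripper=[1, 1, 1])

```text
clock: 5.27
tcp_pos: [0.511, -0.1892, 0.0859]
eef_rot: [0.001, 0.001, 1.0, -0.001]
ft_force: [1.0, -4.9, 5.5]
width: 0.0114
grip_force: 49.4
```

```bash
python3 - <<'E'
from h import *
import gap
st();gap.gaps("top",r.camera("top"));gap.gaps("w",r.camera("wrist"))
E
```

```text
t5.27 tcp [ 511.  -189.2   85.9] tx [-1.     0.003 -0.001] ty [ 0.003  1.    -0.002] tz [ 0.001 -0.002 -1.   ] F [ 1.  -4.9  5.5] w0.011 q [-0.47  0.4  -0.27  0.89 -0.   -0.47]
T bin yaw -0.49 y@512 -58.3 n79 x 424-615
T stand yaw -0.51 y@512 -50.7 n75 x 417-604
W bin yaw -0.55 y@512 -56.9 n270 x 415-583
W stand yaw -0.56 y@512 -57.3 n270 x 415-580
```

carry_out(delta_rot=[[0, 0, 0], [0, 0, 0], [0, 0, 0], [0, 0, 0]], dp=[[0, 0.015, 0], [0, 0.03, 0], [0, 0.03, 0], [0, 0.03, 0]], gripper=[1, 1, 1, 1])

```text
clock: 5.7
tcp_pos: [0.511, -0.1868, 0.0859]
eef_rot: [0.001, 0.001, 1.0, -0.001]
ft_force: [1.0, -4.2, 5.4]
width: 0.0113
grip_force: 49.4
```

carry_out(delta_rot=[[0, 0, 0], [0, 0, 0], [0, 0, 0], [0, 0, 0]], dp=[[0, 0.015, 0], [0, 0.03, 0], [0, 0.03, 0], [0, 0.03, 0]], gripper=[1, 1, 1, 1])

```text
clock: 6.03
tcp_pos: [0.5107, -0.185, 0.0859]
eef_rot: [0.0, 0.002, 1.0, -0.002]
ft_force: [-0.3, -6.1, 6.5]
width: 0.0113
grip_force: 49.5
```

```bash
python3 - <<'E'
from h import *
import gap
st();gap.gaps("top",r.camera("top"));gap.gaps("w",r.camera("wrist"))
E
```

```text
t6.03 tcp [ 510.7 -185.    85.9] tx [-1.     0.003 -0.   ] ty [ 0.003  1.    -0.003] tz [ 0.    -0.003 -1.   ] F [-0.3 -6.1  6.5] w0.011 q [-0.46  0.4  -0.28  0.89 -0.   -0.46]
T bin yaw -0.39 y@512 -54.4 n75 x 424-610
T stand yaw -0.73 y@512 -49.9 n77 x 417-604
W bin yaw -0.54 y@512 -52.8 n270 x 415-582
W stand yaw -0.47 y@512 -54.5 n270 x 415-580
```

carry_out(delta_rot=[[0, 0, 0], [0, 0, 0], [0, 0, 0], [0, 0, 0]], dp=[[0, 0.015, 0], [0, 0.03, 0], [0, 0.03, 0], [0, 0.03, 0]], gripper=[1, 1, 1, 1])

```text
clock: 6.47
tcp_pos: [0.5107, -0.1849, 0.0859]
eef_rot: [-0.0, 0.002, 1.0, -0.004]
ft_force: [-0.4, -11.9, 3.8]
width: 0.0111
grip_force: 49.2
```

```bash
python3 - <<'E'
from h import *
import gap
st();gap.gaps("top",r.camera("top"));c=r.camera("wrist");gap.gaps("w",c);cv2.imwrite("pics/w3.png",cv2.resize(c["img"][20:340,420:640,::-1],None,fx=1.8,fy=1.8,interpolation=2))
E
```

```text
t6.47 tcp [ 510.7 -184.9   85.9] tx [-1.     0.004  0.   ] ty [ 0.004  1.    -0.008] tz [-0.    -0.008 -1.   ] F [ -0.4 -11.9   3.8] w0.011 q [-0.46  0.4  -0.28  0.89 -0.01 -0.46]
T bin yaw -0.52 y@512 -54.3 n75 x 424-612
T stand yaw -0.73 y@512 -49.9 n75 x 417-604
W bin yaw -0.57 y@512 -52.7 n270 x 415-582
W stand yaw -0.51 y@512 -54.4 n270 x 415-579
```

View pics/w3.png

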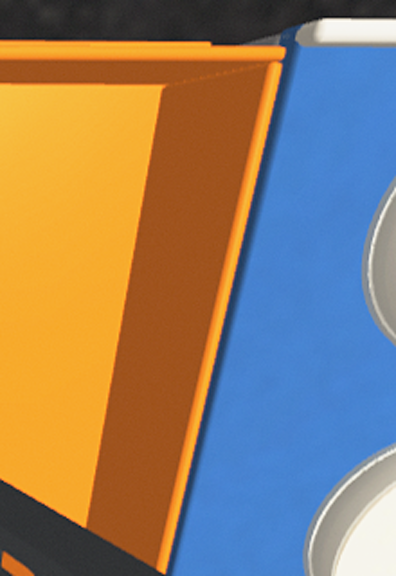

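The bin stopped against the stand (force rose to 12 N and the position held), and the view shows no gap and parallel edges. Next I relax the push, release and lift.

carry_out(delta_rot=[[0, 0, 0], [0, 0, 0], [0, 0, 0], [0, 0, 0], [0, 0, 0], [0, 0, 0], [0, 0, 0], [0, 0, 0]], dp=[[0, -0.02, 0], [0, -0.025, 0], [0, -0.025, 0], [0, -0.025, 0], [0, -0.025, 0], [0, -0.025, 0], [0, -0.025, 0], [0, -0.025, 0]], gripper=[1, 1, 0, 0, 0, 0, 0, 0])

```text
clock: 7.23
tcp_pos: [0.5101, -0.1837, 0.0848]
eef_rot: [-0.0, 0.002, 1.0, 0.0]
ft_force: [-0.1, 1.2, -0.1]
width: 0.0428
grip_force: 0.0
```

carry_out(delta_rot=[[0, 0, 0], [0, 0, 0], [0, 0, 0], [0, 0, 0], [0, 0, 0]], dp=[[0, 0, -0.15], [0, 0, -0.4], [0, 0, -0.8], [0, 0, -1], [0, 0, -1]], gripper=[0, 0, 0, 0, 0])

```text
clock: 7.65
tcp_pos: [0.513, -0.1854, 0.1693]
eef_rot: [0.003, 0.002, 1.0, -0.001]
ft_force: [0.5, -0.1, 0.2]
width: 0.0428
grip_force: 0.0
```

```bash
python3 - <<'E'
from h import *
import gap,m
st();c=r.camera("top");gap.gaps("top",c);m.meas("top",c);c=r.camera("wrist");gap.gaps("w",c)
E
```

```text
t7.65 tcp [ 513.  -185.4  169.3] tx [-1.     0.004 -0.007] ty [ 0.004  1.    -0.003] tz [ 0.007 -0.003 -1.   ] F [ 0.5 -0.1  0.2] w0.043 q [-0.46  0.34 -0.14  1.08  0.   -0.46]
T bin yaw -0.47 y@512 -54.3 n78 x 424-612
T stand yaw -0.75 y@512 -50.0 n78 x 417-604
top blue z 0.0599
 blue rect [ 5.130e+02  2.930e+01  2.040e+02  1.586e+02 -5.000e-01]
 rim rect [ 511.9 -122.3  212.7  137.3   -1.4] z max 0.2701
 dish [568.5  33.1  75. ] r 47.4
 dish [460.7  24.   75. ] r 45.0
 tab 15 [ 503.9 -181.4   76.2] [ 506.  -181.8   25.4   10.5  -30.4]
W bin yaw -6.99 y@512 -59.0 n45 x 440-613
W stand yaw -0.46 y@512 -53.3 n225 x 407-602
```

carry_out(delta_rot=[[0, 0, -0.15], [0, 0, -0.3], [0, 0, -0.45], [0, 0, -0.6], [0, 0, -0.75], [0, 0, -0.9], [0, 0, -1], [0, 0, -1]], dp=[[0, 0, 0], [0, 0, 0], [0, 0, 0], [0, 0, 0], [0, 0, 0], [0, 0, 0], [0, 0, 0], [0, 0, 0]], gripper=[0, 0, 0, 0, 0, 0, 0, 0])

```text
clock: 8.42
tcp_pos: [0.5092, -0.1836, 0.1632]
eef_rot: [-0.001, -0.381, 0.925, 0.001]
ft_force: [0.6, 0.1, 0.4]
width: 0.0427
grip_force: 0.0
```

carry_out(delta_rot=[[0, 0, -0.15], [0, 0, -0.3], [0, 0, -0.45], [0, 0, -0.6], [0, 0, -0.75], [0, 0, -0.9], [0, 0, -1], [0, 0, -1]], dp=[[0, 0, 0], [0, 0, 0], [0, 0, 0], [0, 0, 0], [0, 0, 0], [0, 0, 0], [0, 0, 0], [0, 0, 0]], gripper=[0, 0, 0, 0, 0, 0, 0, 0])

```text
clock: 9.08
tcp_pos: [0.5096, -0.1839, 0.1638]
eef_rot: [-0.0, -0.705, 0.709, 0.001]
ft_force: [-0.6, -0.3, 0.4]
width: 0.0429
grip_force: 0.0
```

carry_out(delta_rot=[[0, 0, 0], [0, 0, 0], [0, 0, 0]], dp=[[-0.4, 0.3, 0], [-0.86, 0.65, 0], [-0.86, 0.65, 0]], gripper=[0, 0, 0])

```text
clock: 9.33
tcp_pos: [0.4516, -0.11, 0.1624]
eef_rot: [-0.001, -0.705, 0.709, 0.006]
ft_force: [-1.4, 0.6, -0.1]
width: 0.0429
grip_force: 0.0
```

carry_out(delta_rot=[[0, 0, 0], [0, 0, 0]], dp=[[-0.45, 0, 0], [-0.86, 0, 0]], gripper=[0, 0])

```text
clock: 9.5
tcp_pos: [0.4579, -0.0458, 0.1645]
eef_rot: [-0.0, -0.703, 0.711, 0.001]
ft_force: [1.0, 0.3, 0.7]
width: 0.0428
grip_force: 0.0
```

carry_out(delta_rot=[[0, 0, 0], [0, 0, 0]], dp=[[-0.45, 0, 0], [-0.86, 0, 0]], gripper=[0, 0])

```text
clock: 9.67
tcp_pos: [0.4585, 0.0239, 0.1646]
eef_rot: [-0.0, -0.704, 0.71, 0.001]
ft_force: [0.8, -0.1, 0.3]
width: 0.0425
grip_force: 0.0
```

carry_out(delta_rot=[[0, 0, 0], [0, 0, 0], [0, 0, 0], [0, 0, 0]], dp=[[-0.45, 0, 0], [-0.86, 0, 0], [-0.86, 0, 0], [-0.86, 0, 0]], gripper=[0, 0, 0, 0])

```text
clock: 10.0
tcp_pos: [0.459, 0.0924, 0.1646]
eef_rot: [-0.001, -0.706, 0.708, 0.0]
ft_force: [-0.3, 0.9, -0.8]
width: 0.0425
grip_force: 0.0
```

```bash
python3 - <<'E'
from h import *
st();c=r.camera("wrist");cv2.imwrite("pics/w4.png",c["img"][:,:,::-1])
E
```

```text
t10.00 tcp [459.   92.4 164.6] tx [-0.004 -1.     0.   ] ty [-1.     0.004  0.001] tz [-0.001 -0.    -1.   ] F [-0.3  0.9 -0.8] w0.043 q [ 0.06  0.2  -0.34  1.03 -0.   -1.5 ]
```

View pics/w4.png

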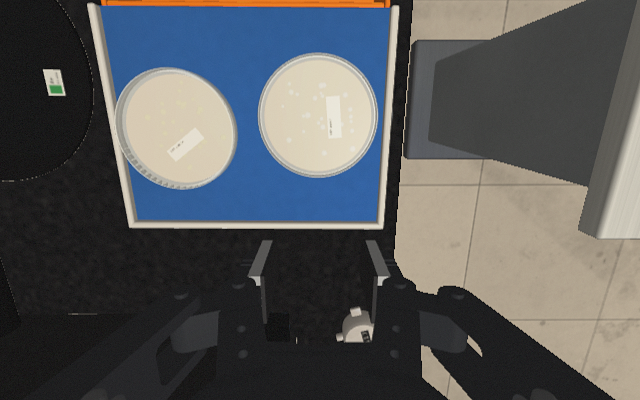

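The fingers (cols 262 and 378) straddle the axis of dish a (centre 318,115), beyond it and inside the closed-end lip (row 225).

carry_out(delta_rot=[[0, 0, 0], [0, 0, 0], [0, 0, 0], [0, 0, 0], [0, 0, 0], [0, 0, 0]], dp=[[0, -0.02, 0.35], [0, -0.02, 0.7], [0, -0.02, 0.85], [0, -0.02, 0.93], [0, -0.02, 0.97], [0, -0.02, 0.97]], gripper=[0, 0, 0, 0, 0, 0])

```text
clock: 10.55
tcp_pos: [0.4612, 0.0902, 0.0874]
eef_rot: [-0.0, -0.705, 0.71, 0.0]
ft_force: [1.0, 0.1, 0.3]
width: 0.0426
grip_force: 0.0
```

carry_out(delta_rot=[[0, 0, 0], [0, 0, 0], [0, 0, 0], [0, 0, 0], [0, 0, 0], [0, 0, 0]], dp=[[0.08, 0, 0], [0.16, 0, 0], [0.24, 0, 0], [0.32, 0, 0], [0.4, 0, 0], [0.4, 0, 0]], gripper=[0, 0, 0, 0, 0, 0])

```text
clock: 11.05
tcp_pos: [0.4614, 0.0578, 0.0879]
eef_rot: [0.0, -0.705, 0.709, -0.0]
ft_force: [0.6, -0.3, 0.3]
width: 0.043
grip_force: 0.0
```

```bash
python3 - <<'E'
from h import *
import m
st();c=r.camera("wrist");np.savez("w5.npz",**c);cv2.imwrite("pics/w5.png",c["img"][:,:,::-1])
m.meas("top",r.camera("top"));m.meas("w",c)
E
```

```text
t11.05 tcp [461.4  57.8  87.9] tx [-0.006 -1.     0.   ] ty [-1.     0.006 -0.001] tz [ 0.001 -0.    -1.   ] F [ 0.6 -0.3  0.3] w0.043 q [-0.01  0.26 -0.48  0.83 -0.   -1.58]
top blue z 0.0598
 blue rect [513.   29.3 203.7 158.6  -0.6]
 rim rect [ 5.120e+02 -1.241e+02  2.118e+02  1.395e+02 -5.000e-01] z max 0.0608
 dish [571.9  21.2  75. ] r 45.1
 dish [458.1  12.2  75. ] r 44.8
 tab 17 [ 525.  -192.8   86. ] [ 519.  -191.7   47.5    3.1   -3. ]
 bottle [ 438.2 -374.8   71.5]
w blue z 0.0603
 blue rect [513.2  29.9 208.4 163.5  -0.6]
 rim rect [ 5.124e+02 -6.030e+01  2.090e+02  1.570e+01 -4.000e-01] z max 0.0584
 dish [460.   20.1  75. ] r 43.7
 dish [563.4  29.6  75. ] r 42.4
 dish [608.   34.7  75. ] r 35.5
```

View pics/w5.png

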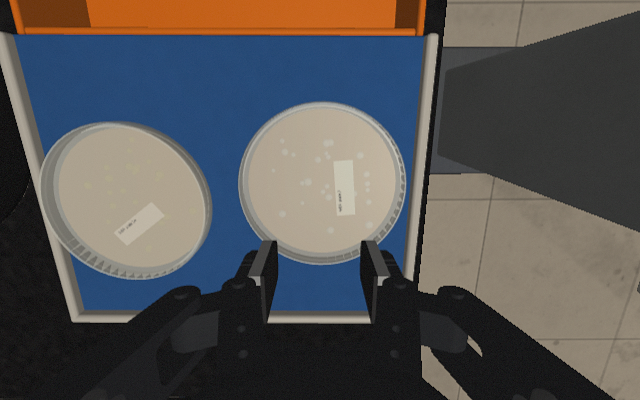

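Dish a (centre 322,183) sits in the cradle of the two fingertips; dish b has not moved. Push on.

carry_out(delta_rot=[[0, 0, 0], [0, 0, 0], [0, 0, 0], [0, 0, 0], [0, 0, 0], [0, 0, 0]], dp=[[0.08, 0, 0], [0.18, 0, 0], [0.3, 0, 0], [0.42, 0, 0], [0.54, 0, 0], [0.66, 0, 0]], gripper=[0, 0, 0, 0, 0, 0])

```text
clock: 11.65
tcp_pos: [0.4609, 0.0051, 0.0876]
eef_rot: [-0.0, -0.705, 0.709, -0.0]
ft_force: [0.5, -0.0, -0.8]
width: 0.0427
grip_force: 0.0
```

carry_out(delta_rot=[[0, 0, 0], [0, 0, 0], [0, 0, 0], [0, 0, 0], [0, 0, 0], [0, 0, 0]], dp=[[0.16, 0, 0], [0.34, 0, 0], [0.5, 0, 0], [0.55, 0, 0], [0.55, 0, 0], [0.55, 0, 0]], gripper=[0, 0, 0, 0, 0, 0])

```text
clock: 12.15
tcp_pos: [0.4606, -0.0378, 0.0876]
eef_rot: [0.0, -0.705, 0.709, 0.0]
ft_force: [-0.3, 0.5, 0.1]
width: 0.0429
grip_force: 0.0
```

```bash
cat > inb.py <<'E'
from h import *
import sys
st();n=sys.argv[1]
o=[]
for k in ["wrist","top"]:
    c=r.camera(k);np.savez(f"{k}_{n}.npz",**c);o.append(c["img"][:,:,::-1])
    W=cloud(c);h=masks(c)["H"]
    w=((h[...,1]<80)&(h[...,2]>110)&(W[...,0]>.41)&(W[...,0]<.615)&(W[...,1]<-.03)&(W[...,1]>-.19)&(W[...,2]<.09)).astype(np.uint8)
    w=cv2.morphologyEx(w,cv2.MORPH_OPEN,np.ones((3,3),np.uint8))
    kk,l,s,_=cv2.connectedComponentsWithStats(w)
    for i in range(1,kk):
        if s[i,4]>(150 if k=="wrist" else 80):
            p=W[l==i]*1000;q=p-p.mean(0);pl=np.linalg.lstsq(np.c_[q[:,:2],np.ones(len(q))],q[:,2],rcond=None)[0]
            print(k,"px",s[i,4],"mean",p.mean(0).round(),"min",np.percentile(p,2,0).round(),"max",np.percentile(p,98,0).round(),"tilt xy",np.degrees(np.arctan(pl[:2])).round(1))
t=cv2.resize(o[1][110:260,220:440],(640,436))
cv2.imwrite(f"pics/in{n}.png",cv2.resize(np.vstack([o[0],t]),(459,600)))
E
python3 inb.py 1
```

```text
t12.15 tcp [460.6 -37.8  87.6] tx [-0.005 -1.    -0.001] ty [-1.     0.005  0.   ] tz [-0.     0.001 -1.   ] F [-0.3  0.5  0.1] w0.043 q [-0.22  0.26 -0.49  0.83  0.   -1.79]
```

View pics/in1.png

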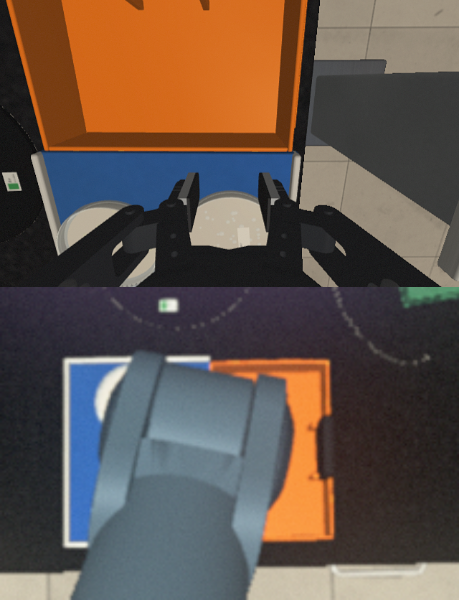

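The fingers passed over dish a, which is still on the stand at about y = +20 mm; half-open tips stand farther back than assumed. I probe down onto the free blue strip here to find the tip height.

carry_out(delta_rot=[[0, 0, 0], [0, 0, 0], [0, 0, 0], [0, 0, 0]], dp=[[0, 0, 0.05], [0, 0, 0.1], [0, 0, 0.1], [0, 0, 0.1]], gripper=[0, 0, 0, 0])

```text
clock: 12.58
tcp_pos: [0.4602, -0.0372, 0.0791]
eef_rot: [-0.0, -0.706, 0.709, 0.001]
ft_force: [0.2, -0.3, 1.3]
width: 0.0427
grip_force: 0.0
```

carry_out(delta_rot=[[0, 0, 0], [0, 0, 0], [0, 0, 0]], dp=[[0, 0, 0.02], [0, 0, 0.04], [0, 0, 0.04]], gripper=[0, 0, 0])

```text
clock: 12.83
tcp_pos: [0.4606, -0.0376, 0.0761]
eef_rot: [-0.0, -0.705, 0.709, 0.0]
ft_force: [0.2, -0.5, -0.3]
width: 0.0426
grip_force: 0.0
```

carry_out(delta_rot=[[0, 0, 0], [0, 0, 0], [0, 0, 0]], dp=[[0, 0, 0.02], [0, 0, 0.03], [0, 0, 0.03]], gripper=[0, 0, 0])

```text
clock: 13.08
tcp_pos: [0.4606, -0.0377, 0.0738]
eef_rot: [-0.0, -0.705, 0.709, 0.0]
ft_force: [-0.7, -0.2, -0.1]
width: 0.0427
grip_force: 0.0
```

carry_out(delta_rot=[[0, 0, 0], [0, 0, 0], [0, 0, 0]], dp=[[0, 0, 0.02], [0, 0, 0.03], [0, 0, 0.03]], gripper=[0, 0, 0])

```text
clock: 13.33
tcp_pos: [0.4606, -0.0377, 0.0714]
eef_rot: [-0.0, -0.705, 0.709, 0.0]
ft_force: [-0.8, -0.3, 0.6]
width: 0.0428
grip_force: 0.0
```

carry_out(delta_rot=[[0, 0, 0], [0, 0, 0], [0, 0, 0]], dp=[[0, 0, 0.02], [0, 0, 0.03], [0, 0, 0.03]], gripper=[0, 0, 0])

```text
clock: 13.58
tcp_pos: [0.4606, -0.0377, 0.069]
eef_rot: [-0.0, -0.705, 0.709, 0.0]
ft_force: [0.2, -0.2, -0.6]
width: 0.0425
grip_force: 0.0
```

```bash
python3 - <<'E'
from h import *
import m
s,M=st();c=r.camera("wrist");np.savez("w6.npz",**c)
W=cloud(c);q=(W-s["tcp_pos"])@M  # tool coords
# near-hand pixels: within 60mm lateral, z_map small
g=(c["z_map"]>0)&(c["z_map"]<.22)&(abs(q[...,1])<.045)&(abs(q[...,1])>.015)&(abs(q[...,0])<.03)&(W[...,2]>.0615)
v,u=np.where(g)
for sgn in (1,-1):
    k=g&(q[...,1]*sgn>0)
    if k.sum():print(sgn,k.sum(),"tool zmax",np.percentile(q[k][:,2],[90,98,100])*1000,"x",np.percentile(q[k][:,0],[2,98])*1000,"y",np.percentile(q[k][:,1],[2,98])*1000)
m.meas("w",c)
cv2.imwrite("pics/w6.png",c["img"][:,:,::-1])
E
```

```text
t13.58 tcp [460.6 -37.7  69. ] tx [-0.005 -1.    -0.   ] ty [-1.     0.005  0.   ] tz [-0.  0. -1.] F [ 0.2 -0.2 -0.6] w0.043 q [-0.22  0.28 -0.51  0.78  0.   -1.79]
1 9720 tool zmax [-20.08579707  -4.38720275   7.48743035] x [-24.2339185   19.70580175] y [15.50216467 44.64134931]
-1 9446 tool zmax [-18.11517862  -2.956576     7.47533311] x [-25.60575866  19.92513154] y [-44.54427221 -15.52349857]
w blue z 0.0603
 blue rect [ 5.105e+02 -8.900e+00  2.133e+02  8.970e+01 -3.000e-01]
 rim rect [ 5.116e+02 -1.052e+02  2.103e+02  1.052e+02 -3.000e-01] z max 0.0582
 dish [461.4  -2.1  75. ] r 29.5
 dish [583.4   3.4  75. ] r 28.6
 dish [534.5  39.5  75. ] r 20.4
```

View pics/w6.png

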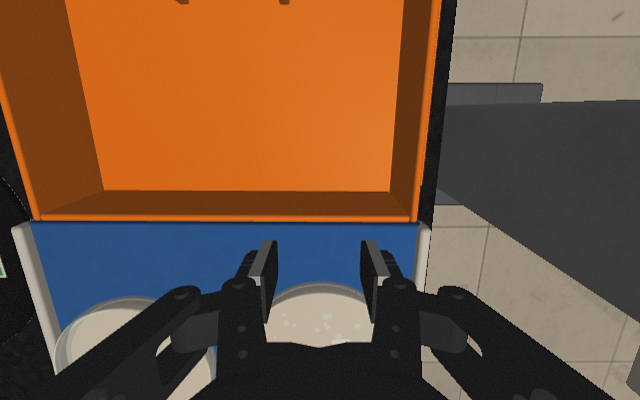

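carry_out(delta_rot=[[0, 0, 0], [0, 0, 0], [0, 0, 0]], dp=[[0, 0, 0.02], [0, 0, 0.03], [0, 0, 0.03]], gripper=[0, 0, 0])

```text
clock: 13.88
tcp_pos: [0.4606, -0.0376, 0.0666]
eef_rot: [-0.0, -0.705, 0.709, 0.0]
ft_force: [-0.2, 0.3, 0.1]
width: 0.0431
grip_force: 0.0
```

```bash
python3 - <<'E'
from h import *
s,M=st();c=np.load("w6.npz")
W=cloud(c);q=(W-np.array([.4606,-.0377,.069]))@M*1000
for v in range(236,330,8):
    print(v,[(u,q[v,u].round().astype(int).tolist()) for u in (256,264,272,368,376)])
E
```

```text
t13.88 tcp [460.6 -37.6  66.6] tx [-0.005 -1.    -0.   ] ty [-1.     0.005  0.   ] tz [-0.  0. -1.] F [-0.2  0.3  0.1] w0.043 q [-0.22  0.28 -0.52  0.77  0.   -1.79]
236 [(256, [7, -35, 9]), (264, [7, -31, 9]), (272, [7, -26, 9]), (368, [7, 26, 10]), (376, [8, 30, 8])]
244 [(256, [3, -35, 8]), (264, [11, -27, -9]), (272, [11, -23, -9]), (368, [11, 23, -10]), (376, [11, 27, -10])]
252 [(256, [7, -31, -10]), (264, [11, -26, -18]), (272, [11, -22, -17]), (368, [11, 22, -18]), (376, [11, 25, -17])]
260 [(256, [10, -28, -24]), (264, [11, -25, -25]), (272, [7, -22, -18]), (368, [10, 21, -24]), (376, [10, 24, -24])]
268 [(256, [11, -26, -32]), (264, [10, -23, -31]), (272, [3, -22, -19]), (368, [8, 20, -26]), (376, [11, 23, -32])]
276 [(256, [11, -25, -38]), (264, [11, -22, -38]), (272, [0, -22, -19]), (368, [4, 20, -27]), (376, [12, 21, -39])]
284 [(256, [8, -25, -39]), (264, [7, -22, -38]), (272, [-3, -22, -21]), (368, [1, 20, -28]), (376, [8, 22, -39])]
292 [(256, [12, -23, -50]), (264, [4, -22, -39]), (272, [-7, -22, -22]), (368, [-3, 21, -29]), (376, [4, 22, -38])]
300 [(256, [12, -22, -54]), (264, [1, -22, -39]), (272, [-11, -22, -23]), (368, [-6, 21, -30]), (376, [0, 22, -38])]
308 [(256, [17, -19, -66]), (264, [-3, -23, -39]), (272, [-28, -26, -5]), (368, [-9, 20, -31]), (376, [-3, 22, -40])]
316 [(256, [17, -19, -70]), (264, [-8, -23, -38]), (272, [-33, -26, -6]), (368, [-32, 25, -7]), (376, [18, 15, -70])]
324 [(256, [17, -18, -73]), (264, [-38, -30, -6]), (272, [-38, -26, -6]), (368, [-38, 26, -6]), (376, [17, 15, -72])]
```

Depth shows the half-open fingertips at about or slightly behind the TCP, so there is still room below. I keep probing.

carry_out(delta_rot=[[0, 0, 0], [0, 0, 0], [0, 0, 0], [0, 0, 0]], dp=[[0, 0, 0.02], [0, 0, 0.04], [0, 0, 0.05], [0, 0, 0.05]], gripper=[0, 0, 0, 0])

```text
clock: 14.22
tcp_pos: [0.4605, -0.0376, 0.0625]
eef_rot: [-0.0, -0.705, 0.709, 0.0]
ft_force: [0.0, -0.3, 0.6]
width: 0.0426
grip_force: 0.0
```

carry_out(delta_rot=[[0, 0, 0], [0, 0, 0], [0, 0, 0]], dp=[[0, 0, 0.02], [0, 0, 0.03], [0, 0, 0.03]], gripper=[0, 0, 0])

```text
clock: 14.47
tcp_pos: [0.4606, -0.0376, 0.0602]
eef_rot: [-0.0, -0.705, 0.709, 0.0]
ft_force: [1.0, 0.3, -0.5]
width: 0.0425
grip_force: 0.0
```

```bash
python3 - <<'E'
from h import *
s,M=st();c=r.camera("wrist")
W=cloud(c);q=(W-s["tcp_pos"])@M*1000
for v in range(228,262,3):
    print(v,[(u,q[v,u].round().astype(int).tolist(),round(W[v,u,2]*1000)) for u in (264,272,368)])
E
```

```text
t14.47 tcp [460.6 -37.6  60.2] tx [-0.005 -1.    -0.   ] ty [-1.     0.005  0.   ] tz [-0.  0. -1.] F [ 1.   0.3 -0.5] w0.042 q [-0.22  0.29 -0.53  0.76  0.   -1.79]
228 [(264, [14, -29, 4], 56), (272, [14, -25, 3], 57), (368, [14, 25, 5], 55)]
231 [(264, [14, -29, 0], 60), (272, [74, -1, -142], 202), (368, [14, 24, 0], 60)]
234 [(264, [13, -29, -1], 61), (272, [13, -25, -1], 61), (368, [13, 24, -1], 61)]
237 [(264, [11, -29, -1], 61), (272, [10, -25, 0], 60), (368, [11, 24, 0], 61)]
240 [(264, [9, -29, 0], 60), (272, [9, -25, -1], 61), (368, [9, 24, 0], 60)]
243 [(264, [11, -27, -8], 68), (272, [11, -23, -9], 69), (368, [11, 23, -8], 68)]
246 [(264, [11, -27, -12], 72), (272, [11, -23, -12], 72), (368, [11, 23, -11], 72)]
249 [(264, [11, -26, -14], 74), (272, [11, -23, -15], 75), (368, [11, 22, -15], 76)]
252 [(264, [11, -26, -18], 79), (272, [10, -23, -15], 76), (368, [11, 22, -18], 78)]
255 [(264, [11, -25, -21], 81), (272, [9, -22, -17], 77), (368, [11, 21, -21], 81)]
258 [(264, [11, -25, -23], 83), (272, [8, -22, -18], 78), (368, [11, 21, -23], 84)]
261 [(264, [11, -24, -26], 86), (272, [6, -22, -18], 78), (368, [11, 20, -26], 86)]
```

Tips at z ≈ 66 mm with TCP 60: half-open tips lie about 6 mm behind the TCP. Going back behind dish a and down to TCP ≈ 58.

carry_out(delta_rot=[[0, 0, 0], [0, 0, 0], [0, 0, 0]], dp=[[0, 0, -0.3], [0, 0, -0.4], [0, 0, -0.4]], gripper=[0, 0, 0])

```text
clock: 14.77
tcp_pos: [0.4629, -0.0382, 0.0944]
eef_rot: [0.001, -0.705, 0.709, -0.002]
ft_force: [1.2, -0.8, 0.6]
width: 0.0425
grip_force: 0.0
```

carry_out(delta_rot=[[0, 0, 0], [0, 0, 0]], dp=[[-0.4, 0, 0], [-0.81, 0, 0]], gripper=[0, 0])

```text
clock: 14.93
tcp_pos: [0.4619, 0.0266, 0.0924]
eef_rot: [0.001, -0.704, 0.71, -0.001]
ft_force: [0.7, -1.2, -0.3]
width: 0.0427
grip_force: 0.0
```

carry_out(delta_rot=[[0, 0, 0], [0, 0, 0], [0, 0, 0], [0, 0, 0]], dp=[[-0.4, 0, 0], [-0.81, 0, 0], [-0.81, 0, 0], [-0.81, 0, 0]], gripper=[0, 0, 0, 0])

```text
clock: 15.27
tcp_pos: [0.4611, 0.0932, 0.0919]
eef_rot: [-0.0, -0.707, 0.708, -0.0]
ft_force: [0.4, -0.4, 0.1]
width: 0.0429
grip_force: 0.0
```

carry_out(delta_rot=[[0, 0, 0], [0, 0, 0], [0, 0, 0], [0, 0, 0], [0, 0, 0]], dp=[[0, 0, 0.15], [0, 0, 0.3], [0, 0, 0.38], [0, 0, 0.42], [0, 0, 0.42]], gripper=[0, 0, 0, 0, 0])

```text
clock: 15.68
tcp_pos: [0.4606, 0.0908, 0.0592]
eef_rot: [-0.001, -0.705, 0.709, 0.0]
ft_force: [-3.9, -1.2, 8.7]
width: 0.0426
grip_force: 4.5
```

carry_out(delta_rot=[[0, 0, 0], [0, 0, 0], [0, 0, 0], [0, 0, 0], [0, 0, 0]], dp=[[0.08, 0, 0], [0.18, 0, 0], [0.28, 0, 0], [0.4, 0, 0], [0.5, 0, 0]], gripper=[0, 0, 0, 0, 0])

```text
clock: 16.1
tcp_pos: [0.4618, 0.0512, 0.0592]
eef_rot: [0.001, -0.705, 0.709, 0.0]
ft_force: [-1.1, 4.4, 5.4]
width: 0.0429
grip_force: 2.8
```

```bash
cat > pl.py <<'E'
from h import *
c=r.camera("wrist");W=cloud(c);h=masks(c)["H"]
w=((h[...,1]<90)&(h[...,2]>110)&(W[...,2]>.07)&(W[...,2]<.08)&(W[...,0]>.40)&(W[...,0]<.62)&(W[...,1]>-.1)&(W[...,1]<.12)).astype(np.uint8)
k,l,s,_=cv2.connectedComponentsWithStats(w)
for i in range(1,k):
    if s[i,4]>400:
        p=ray(c,np.argwhere(l==i)[:,::-1],.075)*1000
        print("dish piece",s[i,4],"x",np.percentile(p[:,0],[.5,99.5]).round(),"y min/max",np.percentile(p[:,1],[.5,99.5]).round())
st()
E
python3 pl.py
```

```text
dish piece 33641 x [420. 505.] y min/max [-43.  42.]
dish piece 25853 x [524. 609.] y min/max [-8. 77.]
t16.15 tcp [461.8  49.9  59.3] tx [-0.007 -1.    -0.   ] ty [-1.     0.007 -0.001] tz [ 0.001  0.    -1.   ] F [0.  0.8 5.9] w0.042 q [-0.03  0.29 -0.52  0.75  0.   -1.59]
```

Dish a is being pushed (centre now y≈0). The tips touch the surface lightly, so I raise 2 mm and continue.

carry_out(delta_rot=[[0, 0, 0], [0, 0, 0], [0, 0, 0], [0, 0, 0], [0, 0, 0], [0, 0, 0]], dp=[[0.05, 0, -0.03], [0.15, 0, -0.03], [0.27, 0, -0.03], [0.39, 0, -0.03], [0.51, 0, -0.03], [0.63, 0, -0.03]], gripper=[0, 0, 0, 0, 0, 0])

```text
clock: 16.65
tcp_pos: [0.4606, 0.0002, 0.061]
eef_rot: [-0.0, -0.705, 0.709, 0.0]
ft_force: [0.9, 0.3, 0.7]
width: 0.0426
grip_force: 0.1
```

carry_out(delta_rot=[[0, 0, 0], [0, 0, 0], [0, 0, 0], [0, 0, 0], [0, 0, 0], [0, 0, 0]], dp=[[0.2, 0, 0], [0.42, 0, 0], [0.54, 0, 0], [0.56, 0, 0], [0.56, 0, 0], [0.56, 0, 0]], gripper=[0, 0, 0, 0, 0, 0])

```text
clock: 17.15
tcp_pos: [0.4605, -0.043, 0.0611]
eef_rot: [0.0, -0.705, 0.709, 0.0]
ft_force: [-1.0, 0.1, -0.5]
width: 0.0427
grip_force: 0.0
```

```bash
python3 inb.py 2
```

```text
t17.15 tcp [460.5 -43.   61.1] tx [-0.005 -1.    -0.001] ty [-1.     0.005  0.   ] tz [-0.     0.001 -1.   ] F [-1.   0.1 -0.5] w0.043 q [-0.23  0.29 -0.52  0.76  0.   -1.8 ]
wrist px 20341 mean [461. -94.  46.] min [ 422. -128.   20.] max [501. -63.  68.] tilt xy [ 0.6 37. ]
```

View pics/in2.png

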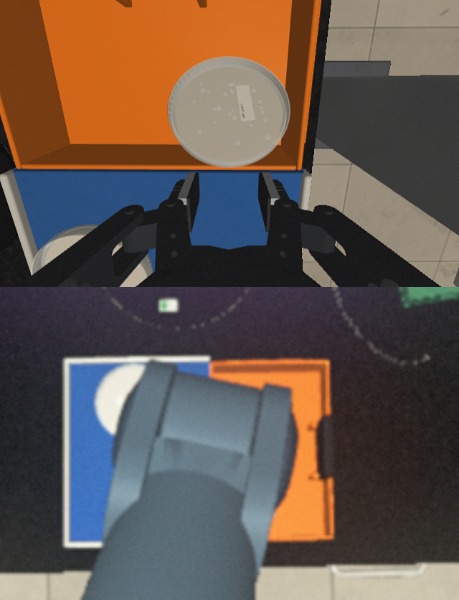

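Dish a leans 37° with its high edge on the bin's near wall, at px (228,165) in the wrist part. Push that high side onward.

carry_out(delta_rot=[[0, 0, 0], [0, 0, 0], [0, 0, 0], [0, 0, 0], [0, 0, 0], [0, 0, 0]], dp=[[0.08, 0, 0], [0.18, 0, 0], [0.28, 0, 0], [0.38, 0, 0], [0.4, 0, 0], [0.4, 0, 0]], gripper=[0, 0, 0, 0, 0, 0])

```text
clock: 17.75
tcp_pos: [0.4607, -0.0761, 0.0612]
eef_rot: [0.0, -0.705, 0.709, -0.0]
ft_force: [-0.2, 0.6, -0.1]
width: 0.0425
grip_force: 0.0
```

```bash
python3 inb.py 3
```

```text
t17.75 tcp [460.7 -76.1  61.2] tx [-0.006 -1.    -0.   ] ty [-1.     0.006 -0.   ] tz [ 0.  0. -1.] F [-0.2  0.6 -0.1] w0.043 q [-0.3   0.3  -0.51  0.76  0.   -1.86]
wrist px 15100 mean [ 462. -104.   19.] min [ 422. -142.   18.] max [502. -62.  20.] tilt xy [-0.   0.1]
```

Dish a lies flat (top at 19 mm, tilt 0°). Now dish b.

carry_out(delta_rot=[[0, 0, 0], [0, 0, 0], [0, 0, 0]], dp=[[0, 0, -0.3], [0, 0, -0.45], [0, 0, -0.45]], gripper=[0, 0, 0])

```text
clock: 18.1
tcp_pos: [0.4624, -0.0756, 0.0995]
eef_rot: [0.001, -0.706, 0.709, -0.002]
ft_force: [-0.2, -0.0, -0.8]
width: 0.0426
grip_force: 0.0
```

carry_out(delta_rot=[[0, 0, 0], [0, 0, 0], [0, 0, 0]], dp=[[-0.35, -0.3, 0], [-0.7, -0.6, 0], [-0.7, -0.6, 0]], gripper=[0, 0, 0])

```text
clock: 18.35
tcp_pos: [0.5127, -0.0159, 0.0971]
eef_rot: [0.002, -0.707, 0.707, -0.001]
ft_force: [0.9, 0.2, -0.2]
width: 0.0428
grip_force: 0.0
```

carry_out(delta_rot=[[0, 0, 0], [0, 0, 0], [0, 0, 0]], dp=[[-0.35, -0.3, 0], [-0.7, -0.6, 0], [-0.7, -0.6, 0]], gripper=[0, 0, 0])

```text
clock: 18.6
tcp_pos: [0.5607, 0.0403, 0.0965]
eef_rot: [-0.002, 0.707, -0.707, 0.0]
ft_force: [0.9, -0.9, -0.3]
width: 0.0423
grip_force: 0.0
```

carry_out(delta_rot=[[0, 0, 0], [0, 0, 0], [0, 0, 0], [0, 0, 0]], dp=[[-0.35, -0.13, 0], [-0.69, -0.13, 0], [-0.69, -0.13, 0], [-0.69, -0.13, 0]], gripper=[0, 0, 0, 0])

```text
clock: 18.93
tcp_pos: [0.5668, 0.0923, 0.0962]
eef_rot: [-0.001, -0.706, 0.708, 0.0]
ft_force: [-0.2, -0.4, 0.1]
width: 0.0424
grip_force: 0.0
```

```bash
python3 pl.py
```

```text
dish piece 22427 x [526. 612.] y min/max [-8. 77.]
t18.98 tcp [566.9  91.4  96.4] tx [-0.003 -1.     0.001] ty [-1.     0.003  0.001] tz [-0.001 -0.001 -1.   ] F [-0.2 -0.3 -0.5] w0.043 q [ 0.05  0.45 -0.17  0.95 -0.   -1.52]
```

carry_out(delta_rot=[[0, 0, 0], [0, 0, 0], [0, 0, 0], [0, 0, 0], [0, 0, 0]], dp=[[0, -0.01, 0.15], [0, -0.01, 0.3], [0, -0.01, 0.4], [0, -0.01, 0.435], [0, -0.01, 0.435]], gripper=[0, 0, 0, 0, 0])

```text
clock: 19.4
tcp_pos: [0.5674, 0.0906, 0.0614]
eef_rot: [-0.001, -0.705, 0.709, 0.001]
ft_force: [0.3, 0.1, -0.3]
width: 0.0426
grip_force: 0.0
```

carry_out(delta_rot=[[0, 0, 0], [0, 0, 0], [0, 0, 0], [0, 0, 0], [0, 0, 0], [0, 0, 0]], dp=[[0.08, 0, 0], [0.18, 0.01, 0], [0.28, 0.03, 0], [0.38, 0.045, 0], [0.48, 0.06, 0], [0.5, 0.06, 0]], gripper=[0, 0, 0, 0, 0, 0])

```text
clock: 19.9
tcp_pos: [0.5634, 0.0497, 0.0627]
eef_rot: [-0.0, -0.705, 0.709, -0.0]
ft_force: [-0.7, 0.2, 0.1]
width: 0.0425
grip_force: 0.1
```

```bash
python3 pl.py
```

```text
dish piece 33361 x [521. 607.] y min/max [-44.  41.]
t19.95 tcp [563.5  50.1  62.6] tx [-0.006 -1.     0.   ] ty [-1.     0.006 -0.   ] tz [ 0. -0. -1.] F [-0.8 -0.5 -0.1] w0.043 q [-0.02  0.47 -0.24  0.86 -0.   -1.59]
```

carry_out(delta_rot=[[0, 0, 0], [0, 0, 0], [0, 0, 0], [0, 0, 0], [0, 0, 0], [0, 0, 0]], dp=[[0.05, 0, 0.01], [0.15, 0.01, 0.01], [0.27, 0.02, 0.01], [0.39, 0.02, 0.01], [0.51, 0.02, 0.01], [0.63, 0.02, 0.01]], gripper=[0, 0, 0, 0, 0, 0])

```text
clock: 20.45
tcp_pos: [0.5617, -0.0001, 0.0616]
eef_rot: [-0.0, -0.705, 0.709, -0.0]
ft_force: [-0.4, 0.5, -0.2]
width: 0.0429
grip_force: 0.1
```

carry_out(delta_rot=[[0, 0, 0], [0, 0, 0], [0, 0, 0], [0, 0, 0], [0, 0, 0], [0, 0, 0]], dp=[[0.2, 0, 0], [0.42, 0, 0], [0.54, 0, 0], [0.56, 0, 0], [0.56, 0, 0], [0.56, 0, 0]], gripper=[0, 0, 0, 0, 0, 0])

```text
clock: 20.95
tcp_pos: [0.5614, -0.0435, 0.0615]
eef_rot: [0.0, -0.705, 0.709, 0.0]
ft_force: [0.3, -0.3, -0.4]
width: 0.0428
grip_force: 0.0
```

```bash
python3 inb.py 4
```

```text
t20.95 tcp [561.4 -43.5  61.5] tx [-0.005 -1.    -0.001] ty [-1.     0.005  0.   ] tz [-0.     0.001 -1.   ] F [ 0.3 -0.3 -0.4] w0.043 q [-0.19  0.46 -0.25  0.86  0.   -1.76]
wrist px 17865 mean [ 463. -104.   19.] min [ 422. -142.   17.] max [504. -62.  20.] tilt xy [-0.2  0.1]
wrist px 20334 mean [562. -95.  46.] min [ 522. -130.   20.] max [602. -64.  68.] tilt xy [ 0.3 36.9]
top px 219 mean [ 555. -120.   29.] min [ 525. -134.   17.] max [ 589. -106.   40.] tilt xy [ 0.6 37.6]
top px 536 mean [ 459. -119.   19.] min [ 419. -143.   14.] max [501. -97.  22.] tilt xy [ 0.8 -0.6]
```

Same lean as dish a; same tap.

carry_out(delta_rot=[[0, 0, 0], [0, 0, 0], [0, 0, 0], [0, 0, 0], [0, 0, 0], [0, 0, 0]], dp=[[0.08, 0, 0], [0.18, 0, 0], [0.28, 0, 0], [0.38, 0, 0], [0.4, 0, 0], [0.4, 0, 0]], gripper=[0, 0, 0, 0, 0, 0])

```text
clock: 21.55
tcp_pos: [0.5614, -0.0767, 0.0616]
eef_rot: [0.0, -0.705, 0.709, -0.0]
ft_force: [0.3, -0.4, 0.7]
width: 0.0428
grip_force: 0.0
```

```bash
python3 inb.py 5
```

```text
t21.55 tcp [561.4 -76.7  61.6] tx [-0.006 -1.     0.   ] ty [-1.     0.006 -0.   ] tz [ 0. -0. -1.] F [ 0.3 -0.4  0.7] w0.043 q [-0.25  0.47 -0.24  0.86  0.   -1.81]
wrist px 15093 mean [ 562. -105.   19.] min [ 522. -143.   18.] max [602. -63.  20.] tilt xy [0.  0.1]
wrist px 15199 mean [ 463. -104.   19.] min [ 423. -142.   17.] max [503. -62.  20.] tilt xy [-0.1  0.1]
```

Both lie flat. I retreat up and back over the stand, then check that the bin is still flush.

carry_out(delta_rot=[[0, 0, 0], [0, 0, 0], [0, 0, 0], [0, 0, 0]], dp=[[0, 0, -0.3], [0, 0, -0.7], [0, 0, -1], [0, 0, -1]], gripper=[0, 0, 0, 0])

```text
clock: 21.98
tcp_pos: [0.5648, -0.0762, 0.1471]
eef_rot: [0.002, -0.706, 0.709, -0.004]
ft_force: [0.8, 0.2, -0.1]
width: 0.0426
grip_force: 0.0
```

carry_out(delta_rot=[[0, 0, 0], [0, 0, 0], [0, 0, 0]], dp=[[-0.4, 0.4, -0.4], [-0.8, 0.8, -0.8], [-0.8, 0.8, -0.8]], gripper=[0, 0, 0])

```text
clock: 22.23
tcp_pos: [0.4959, -0.0098, 0.2065]
eef_rot: [0.0, -0.706, 0.709, 0.001]
ft_force: [1.3, -0.5, -0.1]
width: 0.0424
grip_force: 0.0
```

carry_out(delta_rot=[[0, 0, 0], [0, 0, 0], [0, 0, 0], [0, 0, 0], [0, 0, 0]], dp=[[-0.5, 0.3, 0], [-0.95, 0.6, 0], [-0.95, 0.6, 0], [-0.95, 0.6, 0], [-0.95, 0.6, 0]], gripper=[0, 0, 0, 0, 0])

```text
clock: 22.65
tcp_pos: [0.4501, 0.0649, 0.2054]
eef_rot: [-0.0, -0.706, 0.708, -0.0]
ft_force: [-0.2, -0.2, 0.7]
width: 0.0427
grip_force: 0.0
```

```bash
python3 inb.py 6; python3 - <<'E'
import gap,m
from h import *
c=np.load("top_6.npz");gap.gaps("top",c);m.meas("top",c)
a=np.load("scene0.npz")["img"].astype(int);b=r.camera("scene")["img"].astype(int)
d=abs(a-b).sum(2)
print("diff counter",d[140:160,228:250].max(),"bottle",d[300:335,355:382].max())
a=np.load("top0.npz")["img"].astype(int);d=abs(a-c["img"].astype(int)).sum(2)
print("top diff counter",d[222:245,183:208].max(),"bottle",d[203:222,443:470].max())
E
```

```text
t22.65 tcp [450.1  64.9 205.4] tx [-0.003 -1.     0.   ] ty [-1.     0.003 -0.   ] tz [ 0. -0. -1.] F [-0.2 -0.2  0.7] w0.043 q [ 0.    0.15 -0.3   1.13 -0.   -1.56]
wrist px 4362 mean [560. -88.  19.] min [ 519. -108.   17.] max [602. -64.  21.] tilt xy [ 0.3 -0. ]
wrist px 4326 mean [462. -87.  19.] min [ 421. -107.   17.] max [503. -63.  20.] tilt xy [ 0. -0.]
top px 966 mean [ 561. -103.   18.] min [ 520. -143.   14.] max [601. -63.  22.] tilt xy [ 0.3 -0.7]
top px 994 mean [ 461. -102.   19.] min [ 421. -142.   14.] max [502. -61.  23.] tilt xy [0.6 1. ]Traceback (most recent call last):
  File "<stdin>", line 3, in <module>
  File "gap.py", line 15, in gaps
    line(c,o,.057,-1,(146,225),"T bin");line(c,b,.06,1,(150,228),"T stand")
    ~~~~^^^^^^^^^^^^^^^^^^^^^^^^^^^^^^^
  File "gap.py", line 9, in line
    k=np.polyfit(p[g,0],p[g,1],1);g=abs(np.polyval(k,p[:,0])-p[:,1])<1.8
    raise TypeError("expected non-empty vector for x")
TypeError: expected non-empty vector for x
```

```bash
python3 - <<'E'
from h import *
c=np.load("wrist_6.npz");m=masks(c);W=cloud(c)
ne=(W[...,0]>.4)&(W[...,0]<.62)&(W[...,1]>-.12)&(W[...,1]<.03)
o=(m["orange"]>0)&ne&(W[...,2]>.05);b=(m["blue"]>0)&ne
for mk,h,f,n in((o,.057,np.max,"bin"),(b,.06,np.min,"stand")):
    P=[[u,f(np.where(mk[:,u])[0])] for u in range(640) if mk[:,u].sum()>3]
    p=ray(c,P,h)*1000;g=np.ones(len(p),bool)
    for t in(8,3,1.5):
        k=np.polyfit(p[g,0],p[g,1],1);g=abs(np.polyval(k,p[:,0])-p[:,1])<t
    print(n,"yaw",np.degrees(k[0]).round(2),"y@512",np.polyval(k,512).round(1),g.sum())
c=np.load("top_6.npz");W=cloud(c);m=masks(c)
o=(m["orange"]>0)&(W[...,0]>.38)&(W[...,0]<.65)&(W[...,1]>-.3)&(W[...,1]<-.04)&(W[...,2]>.05)&(W[...,2]<.065)
print("rim",rect(ray(c,np.argwhere(o)[:,::-1],.057)))
a=np.load("scene0.npz")["img"].astype(int);s=r.camera("scene")["img"].astype(int);d=abs(a-s).sum(2)
print("scene diff counter",np.percentile(d[140:160,228:250],95),"bottle",np.percentile(d[300:335,355:382],95))
d=abs(np.load("top0.npz")["img"].astype(int)-c["img"].astype(int)).sum(2)
print("top diff counter",np.percentile(d[222:245,183:208],95),"bottle",np.percentile(d[203:222,443:470],95))
E
```

```text
bin yaw -0.57 y@512 -53.0 163
stand yaw -0.58 y@512 -51.1 237
rim [ 511.3 -124.   210.4  138.8   -0.6]
scene diff counter 7.0 bottle 16.0
top diff counter 318.0 bottle 24.0
```

```bash
python3 -c "
from cell import r
print(r.finish_job())"
```

```text
the job is handed in; nothing more can be done
None
```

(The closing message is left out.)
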